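Tip the capsule pan into the caddy and close its tray

ROBOT

A 7-joint arm with a two-finger parallel gripper is mounted at the origin on a cart in front of the work surface, level with it; the furniture and walls round the work are solid. World frame = base frame: x ahead of the robot, y to its left, z up, the work surface at z = 0. Lengths are in m, angles in rad, forces in N, time in s.
With the tool pointing down it reaches from about 0.425 to 0.875 m from the base axis. Payload 4.7 kg.
Tool frame: the origin (TCP) lies at the very end of the fingers, on their centre line; the grasp point (between the pads) lies 19 mm behind it; z points along the fingers, y is the line along which they close (so a half turn about z gives the same grasp; the last joint's range is limited). The gripper opens to 87 mm and grips with 3 to 60 N. Pads are 19 mm wide; open, the fingers measure 117 mm over their backs; the gripper's body (75 mm by 190 mm) begins 51 mm behind the grasp point.
Start: joints at [1.125, 0.321, -0.07, 1.45, 0.023, 1.371, -0.057], TCP at [0.288, -0.583, 0.223] pointing down, gripper open.
Joint ranges: [-2.86, 2.86], [-0.3, 2.09], [-1.38, 1.24], [0.06, 2.45], [-1.56, 4.7], [0.09, 2.05], [-2.69, 2.69]. Speed limits (rad/s): [2.57, 2.57, 3.14, 3.14, 3.14, 3.14, 3.14].

INTERFACE

Orientations are given as a rotation vector (axis times angle).
In Python, from bench import get_state, get_image, get_calibration, close_job gives the robot as it stands.
- The arm moves only by the shell command python3 -m crank 'ROWS' [FORCE]. ROWS is JSON, a list of rows, each a list of 5 numbers: the opening, from 0 (shut) to 1 (fully open), then the shift along the world's x, y, z in units of 0.2 m (1.0 is 0.2 m), then the turn about the world's z in units of 2 pi rad (1.0 is 2 pi rad). A call has 1 to 5 rows; each row is the pose to reach, as a shift and turn from the pose commanded when the call began, turning the shorter way round; what a row does not reach only later rows make up. A row lasts 1/8 s, in which the tool goes at most 62.5 mm and 10.7 degrees, less where a joint would pass 70% of its speed; a pose out of reach is approached as far as the arm can. A call with a number of a shift or a turn outside -1 to 1 is refused whole. A call with a gripper value outside its range is refused whole. The fingers move at their own pace and stop on an object; FORCE is the grip in N (left out, the last holds). Time passes only in rows, so rows that repeat a pose let the fingers close. It gives the time, the measured TCP pose, the force, the opening and the grip force at its end, in the units of the state.
- get_state(): the state, without advancing time (a new reading comes with each control period).
- get_image(name): name is "side" or "top" or "wrist"; returns the picture (400x640x3 uint8, red, green, blue); there is no depth.
- get_calibration(name): a dict with "fovy" (degrees; the focal length in pixels is half the picture's height over the tangent of half this angle, whatever the lens; pixels are square), "cx", "cy" (the principal point, pixels), "R" (3x3) and "t" (3): a world point X has camera coordinates R X + t. Camera axes: x right, y down, z forward; pixel columns grow to the right and rows downward; lengths in m; the calibration is good to about 2 mm. The wrist camera is an equidistant fisheye: a pixel r from the principal point sees the ray r / f radians off the axis. A picture is of the moment at which its call begins: read the wrist's pose just before it. get_calibration takes no time and is no camera call; for the wrist camera it gives the pose at the moment of the call.
- close_job(): hands the job in; it is judged then, once.
The state is a dict: "time": time; "joint_positions": joint angles; "qd": joint speeds; "joint_torque": joint torques, N m; "position": TCP position; "tool_rot": TCP orientation; "ft_force": force on the tool from outside, world axes, zero at the start; "torque": the same for the moment, N m; "grip_width": opening from 0.0 (shut) to 1.0 (fully open); "grip_force": force on a finger pad.
Only numpy, scipy, OpenCV 4.12 (cv2) and the standard library are available. Lean on these libraries where they do the work, as an engineer would, in place of code of your own. Each camera call takes 0.05 s, during which the arm holds its last target. There are 200 camera calls.

TASK

Restock the wooden caddy: lift its top tray by the handle and swing it up and over to its open rest, then pull the crank lever of the tilting stand to tip the steel pan right over, so that all four coffee capsules fall into the compartment of the caddy. Swing the empty pan back down onto its rest, then bring the tray back over and lower it gently, without letting it drop, until it lies fully down on the caddy; leave the other things on the worktop where they stand.

Things in the scene. Friction and masses are not known exactly. Their poses are not given: they have to be found in the camera images.
- cradle_stand: fixed stand of the tilting steel pan, 130 x 136 mm base. Origin on the worktop straight under the pivot axis, which lies 150 mm up along y; x points from the caddy to the pan (it pours to -x), z up. Pan at rest: x -15 to 106, y -48 to 48, rim 182 mm up; tipped over it reaches 270 mm. Uprights at y = -58 and 58, 170 mm high; lever arm at y = -73
- lever_grip (a point): centre of the black grip sleeve on the pan's crank lever: 15 mm across, 62 mm long along the stand's y axis, from y = -79 to -143 mm, 90 mm from the pivot axis. In the stand's frame x = 90 cos(a), z = 150 + 90 sin(a) mm, with a = 0.349 + joint pan (so it starts on the side away from the caddy). The sleeve spins freely on its pin: the gripper need not turn as the lever swings
- pan (a joint): tilt of pan and lever, rad: 0 = level on its rest, 2.27 = tipped right over at the stop; the lever swings up and over to the caddy's side. A few N at the grip move it; past its balance, at about 1.7, it stays tipped, below it falls back to its rest. The capsules slide out between about 1.6 and 2.27
- caddy: fixed open wooden caddy under the pouring lip: outside 130 x 135 x 70 mm (x, y, z), walls and floor 5 mm. Origin at the centre of its underside, z up; x points about toward the tilting stand. Its compartment is covered by the top tray
- tray_handle (a point): centre of the grip bar over the caddy's top tray: wood, 14 x 14 mm, 98 mm long along the caddy's x (82 mm clear between its posts), 129 mm above the worktop when closed; the tray's walls end 31 mm below it. The tray, 130 x 132 x 27 mm, hangs on two pairs of parallel arms and stays level: it moves without turning on an arc of 80 mm radius in the caddy's y-z plane
- tray_arm (a joint): swing of the tray's arms, rad: 0 = closed over the caddy, 2.007 = open at the stop, tray beside the compartment on the caddy's +y side. The handle is at y = 72.5 - 80 cos(b), z = 95 + 80 sin(b) mm in the caddy's frame, b = 0.436 + joint. Top of the arc at 1.13: let go, it falls shut below that and to its open rest beyond, where it stays; about 0.3 kg, light hinge
- capsule_0_center (a point): coffee capsule, a rigid aluminium truncated cone 26 mm high, 35 mm across the flange at its underside, 15 g; the point is its centre, half-way up. One of four; all start in the pan, standing 2 x 2 on its floor
- capsule_1_center (a point): coffee capsule, a rigid aluminium truncated cone 26 mm high, 35 mm across the flange at its underside, 15 g; the point is its centre, half-way up. One of four; all start in the pan, standing 2 x 2 on its floor
- capsule_2_center (a point): coffee capsule, a rigid aluminium truncated cone 26 mm high, 35 mm across the flange at its underside, 15 g; the point is its centre, half-way up. One of four; all start in the pan, standing 2 x 2 on its floor
- capsule_3_center (a point): coffee capsule, a rigid aluminium truncated cone 26 mm high, 35 mm across the flange at its underside, 15 g; the point is its centre, half-way up. One of four; all start in the pan, standing 2 x 2 on its floor
- cup: white espresso cup 61 x 85 x 53 mm, bystander; origin at the centre of its underside
- shaker: glass sugar shaker 65 mm across, 154 mm high, bystander; origin at the centre of its underside
- jar: white spice jar 47 mm across, 98 mm high, bystander; origin at the centre of its underside
Not all that is in view belongs to the job. What is shaped like the part that bears capsule_1_center but purple is not meant.

How it is judged:
On the way, in this order (a step that is already met when the one before it is completed fails the run):
1. the top tray is swung over to its open rest (joint tray_arm above 1.85) (value of joint tray_arm above 1.85 rad), for 0.2 s.
2. the pan is tipped (joint pan above 1.5) and all four capsules are in the caddy's compartment (value of joint pan above 1.5 rad and x of capsule_0_center in the frame of caddy between -0.06 and 0.06 m and y of capsule_0_center in the frame of caddy between -0.0625 and 0.0625 m and z of each of capsule_0_center, capsule_1_center, capsule_2_center, capsule_3_center in the frame of caddy below 0.064 m and x of capsule_1_center in the frame of caddy between -0.06 and 0.06 m and y of capsule_1_center in the frame of caddy between -0.0625 and 0.0625 m and x of capsule_2_center in the frame of caddy between -0.06 and 0.06 m and y of capsule_2_center in the frame of caddy between -0.0625 and 0.0625 m and x of capsule_3_center in the frame of caddy between -0.06 and 0.06 m and y of capsule_3_center in the frame of caddy between -0.0625 and 0.0625 m), for 0.2 s.
3. the pan is back on its rest (joint pan below 0.1) with the tray still open (value of joint pan below 0.1 rad and value of joint tray_arm above 1.7 rad), for 0.2 s.
At the end, for the whole second after the job is handed in: All four capsules lie within the caddy's compartment, below the tray; the pan is level on its rest (joint pan below 0.1 rad) and the top tray is fully down on the caddy (joint tray_arm below 0.07 rad), both still; the cup, shaker and jar stand within 30 mm of where they were (x of capsule_0_center in the frame of caddy between -0.06 and 0.06 m and y of capsule_0_center in the frame of caddy between -0.0625 and 0.0625 m and z of each of capsule_0_center, capsule_1_center, capsule_2_center, capsule_3_center in the frame of caddy below 0.064 m and x of capsule_1_center in the frame of caddy between -0.06 and 0.06 m and y of capsule_1_center in the frame of caddy between -0.0625 and 0.0625 m and x of capsule_2_center in the frame of caddy between -0.06 and 0.06 m and y of capsule_2_center in the frame of caddy between -0.0625 and 0.0625 m and x of capsule_3_center in the frame of caddy between -0.06 and 0.06 m and y of capsule_3_center in the frame of caddy between -0.0625 and 0.0625 m and value of joint pan below 0.1 rad and value of joint tray_arm below 0.07 rad and velocity of joint tray_arm between -0.1 and 0.1 rad/s and velocity of joint pan between -0.1 and 0.1 rad/s); the robot touches nothing.
It fails at once if the tray drops: it swings closed faster than 5 rad/s (about 0.4 m/s) (velocity of joint tray_arm below -5 rad/s).
It fails at once if the cup, the shaker or the jar is moved more than 30 mm or tipped (distance of any of cup, shaker, jar from where it was at the start of the episode above 0.03 m or angle between any of cup, shaker, jar's own z axis and vertical above 0.35 rad).
It also fails if it takes over 69 s, if anything falls off the work surface, if the arm or the gripper's body presses on something with over 40 N, if the wrist force passes 120 N, or if a joint passes its speed limit or range.

## Working session

There is one attempt and no reset: what is moved stays moved. The work goes in short steps, Python scripts to look and compute and a shell command to move; the robot and the scene stay as the last step left them, time stands still between calls to the robot, and variables do not carry over. Pictures are saved under pics/ and viewed, at most 10 in all, crops included, and the job is handed in when it is done.

```bash
mkdir -p pics
python3 - <<'E'
from bench import *
import cv2,numpy as np
for n in ["top","side"]:
    im=get_image(n); cv2.imwrite(f"pics/{n}0.png",im[:,:,::-1]); c=get_calibration(n); print(n,c)
s=get_state();print(s["time"],s["position"],s["tool_rot"],s["grip_width"])
E
```

```text
top {'fovy': 46.27373114273253, 'cx': 320.7720901512158, 'cy': 198.03185725740002, 'R': array([[ 0.02003307, -0.99977279,  0.00728248],
       [-0.98103688, -0.02106111, -0.19267347],
       [ 0.19278307, -0.00328454, -0.9812359 ]]), 't': array([-0.07441276,  0.58334206,  1.13599503])}
side {'fovy': 45.8694915378781, 'cx': 315.51260087377585, 'cy': 201.12376858542623, 'R': array([[ 0.97322989, -0.22913499, -0.0179091 ],
       [-0.14528456, -0.55295718, -0.82044546],
       [ 0.1780898 ,  0.80108396, -0.57144423]]), 't': array([-0.5591672 ,  0.17614413,  1.09048584])}
0.1 [ 0.28820095 -0.58204905  0.22155347] [-3.05725228e+00 -7.15639461e-01  7.91634155e-04] 1.0039399156686613
```

View pics/top0.png

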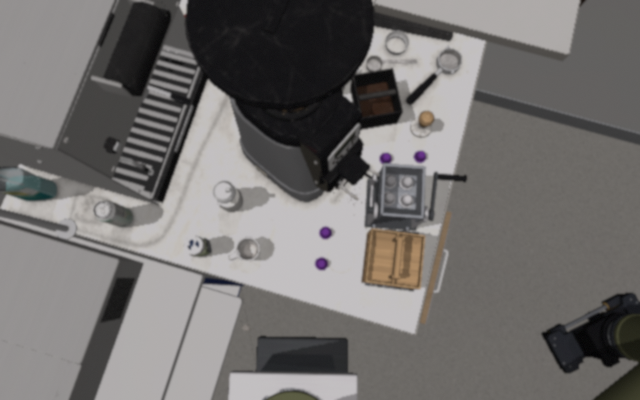

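View pics/side0.png

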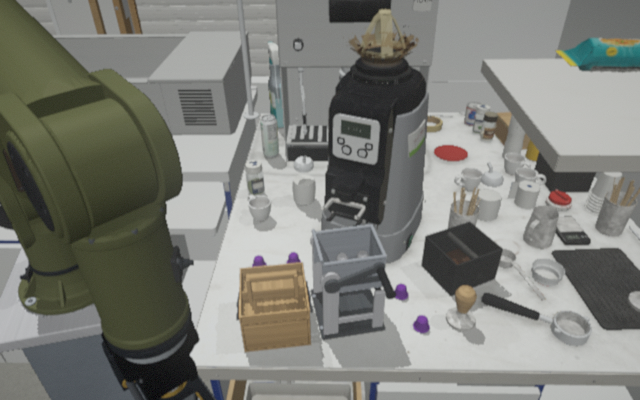

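The top view shows the caddy at about (393,260), with the stand and pan at (402,193) and the lever grip reaching right to (465,178). Bystanders stand to the left: jar (199,246), cup (250,249) and shaker (228,196). I'll enlarge the work area.

Run:
```python
import cv2,numpy as np
a=cv2.imread("pics/top0.png")[140:300,340:480]
b=cv2.imread("pics/side0.png")[215:355,225:405]
a=cv2.resize(a,None,fx=3.5,fy=3.5,interpolation=cv2.INTER_CUBIC)
b=cv2.resize(b,(300,233),interpolation=cv2.INTER_CUBIC)
o=np.zeros((560,800,3),np.uint8);o[:560,:490]=a;o[:233,495:795]=b
cv2.imwrite("pics/crop.png",o)
```

```text
(no output)
```

View pics/crop.png

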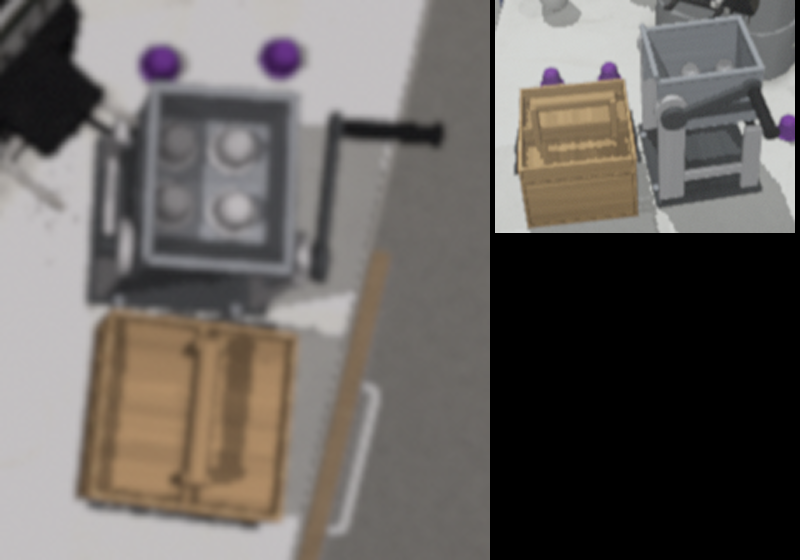

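```bash
cat > h.py <<'E'
from bench import *
import numpy as np
def ray(n,u,v,z,c=None):
    c=c or get_calibration(n); f=200/np.tan(np.radians(c["fovy"])/2)
    C=-c["R"].T@c["t"]; dx,dy=u-c["cx"],v-c["cy"]
    if n=="wrist":
        r=np.hypot(dx,dy); th=r/f; d=np.array([dx/r*np.sin(th),dy/r*np.sin(th),np.cos(th)])
    else: d=np.array([dx/f,dy/f,1])
    d=c["R"].T@d
    return C+d*(z-C[2])/d[2]
E
python3 - <<'E'
from h import *
g=lambda u,v,z: ray("top",340+u/3.5,140+v/3.5,z)
P=[g(148,87,.182),g(300,93,.182),g(295,275,.182),g(143,265,.182)]
for p in P:print(p.round(4))
c=np.mean(P,0);xd=P[0]+P[1]-P[2]-P[3];yaw=np.arctan2(xd[1],xd[0]);yd=P[0]+P[3]-P[1]-P[2];print("stand",np.linalg.norm(xd)/2,np.linalg.norm(yd)/2,yaw,np.arctan2(-yd[0],yd[1]))
yaw=(yaw+np.arctan2(-yd[0],yd[1]))/2;R=np.array([[np.cos(yaw),-np.sin(yaw)],[np.sin(yaw),np.cos(yaw)]])
o=c[:2]-R@[.0455,0];print("origin",o,yaw,"grip",o+R@[.0846,-.111])
print("grip ends",g(340,128,.181),g(440,132,.181))
print("handle",g(212,328,.136),g(198,488,.136))
print("trayR",g(298,330,.098),g(282,520,.098))
print("baseL",g(97,320,.0),g(78,497,.0))
E
```

```text
[ 0.6414 -0.2024  0.182 ]
[ 0.6395 -0.3029  0.182 ]
[ 0.5179 -0.2968  0.182 ]
[ 0.5224 -0.1986  0.182 ]
stand 0.12039310204663721 0.09937550700570902 -0.04121078980117494 -0.03190448019992401
origin [ 0.53481354 -0.24851446] -0.03655763500054947 grip [ 0.61530002 -0.36253238]
grip ends [ 0.61652799 -0.32891692  0.181     ] [ 0.61525667 -0.39477217  0.181     ]
handle [ 0.48801084 -0.25080742  0.136     ] [ 0.38215015 -0.24023638  0.136     ]
trayR [ 0.49250358 -0.31717776  0.098     ] [ 0.3628637  -0.30333981  0.098     ]
baseL [ 0.50885439 -0.18809234  0.        ] [ 0.37722084 -0.17415114  0.        ]
```

Estimated poses: handle near (0.435,-0.245) with caddy yaw about -0.105, and lever grip near (0.615,-0.362,0.181). I'll move above the handle.

```bash
python3 -m crank '[[1,0.15,0.34,0.05,-0.03],[1,0.3,0.67,0.05,-0.06],[1,0.4,0.9,0.05,-0.09]]'; python3 -m crank '[[1,0.17,0.39,0,0],[1,0.335,0.785,-0.05,0],[1,0.335,0.785,-0.05,0]]'
python3 - <<'E'
from h import *
import cv2
from scipy.spatial.transform import Rotation as R
s=get_state();print(s["time"],s["position"],R.from_rotvec(s["tool_rot"]).as_matrix()[:,1])
c=get_calibration("wrist");print(c)
im=get_image("wrist");cv2.imwrite("pics/w1.png",im[:,:,::-1]);np.save("w1.npy",c,allow_pickle=True)
E
```

```text
time: 0.48
position: [0.3639, -0.4125, 0.2322]
tool_rot: [-3.137, 0.156, 0.0]
ft_force: [1.3, 0.2, 0.7]
grip_width: 0.996
grip_force: 0.0
time: 0.85
position: [0.431, -0.2545, 0.2222]
tool_rot: [-3.138, 0.142, 0.0]
ft_force: [0.7, -0.5, -1.0]
grip_width: 1.004
grip_force: 0.0
0.85 [ 0.43100376 -0.25447412  0.22217516] [-9.05681473e-02 -9.95890210e-01 -3.16948179e-04]
{'fovy': 65.70646984690485, 'cx': 322.5049885018998, 'cy': 197.63590630311623, 'R': array([[-8.85727177e-02, -9.96069594e-01, -4.88234688e-04],
       [-9.64564489e-01,  8.56488898e-02,  2.49558839e-01],
       [-2.48536155e-01,  2.25750385e-02, -9.68359513e-01]]), 't': array([-0.21641197,  0.40772777,  0.50166658])}
```

View pics/w1.png

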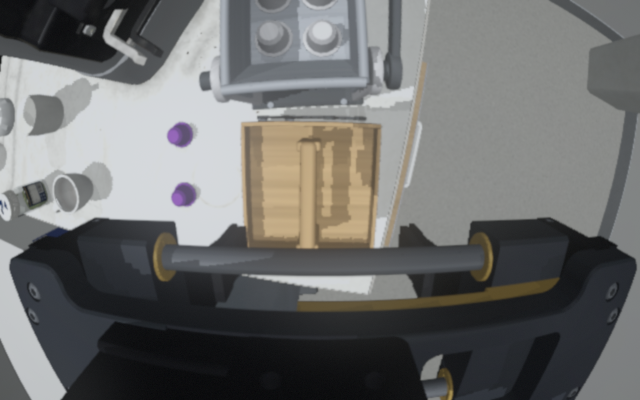

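The wrist view shows the tray straight ahead: the bar's far end is at (310,140) and the bar runs down column 309 to the gripper. The tray's far corners are at (244,124) and (380,124), aligned with the tool.

Run:
```python
from h import *
c=np.load("w1.npy",allow_pickle=True).item()
for u,v,z in [(310,140,.136),(309,235,.136),(244,124,.098),(380,124,.098),(180,133,.015),(225,88,.182),(367,76,.182),(393,80,.15)]: print(u,v,ray("wrist",u,v,z,c).round(4))
```

```text
310 140 [ 0.4834 -0.2503  0.136 ]
309 235 [ 0.4032 -0.2416  0.136 ]
244 124 [ 0.5027 -0.1884  0.098 ]
380 124 [ 0.4908 -0.3143  0.098 ]
180 133 [ 0.5047 -0.0801  0.015 ]
225 88 [ 0.5275 -0.1993  0.182 ]
367 76 [ 0.5252 -0.2929  0.182 ]
393 80 [ 0.5255 -0.3176  0.15  ]
```

```bash
python3 -m crank '[[1,0,0.005,-0.25,0],[1,0,0.005,-0.45,0],[1,0,0.005,-0.565,0],[1,0,0.005,-0.565,0]]'; python3 -m crank '[[0,0,0,0,0],[0,0,0,0,0],[0,0,0,0,0],[0,0,0,0,0],[0,0,0,0,0]]' 25
```

```text
time: 1.4
position: [0.4285, -0.2559, 0.1075]
tool_rot: [-3.136, 0.146, 0.007]
ft_force: [-0.3, 0.0, -0.0]
grip_width: 1.005
grip_force: 0.0
time: 2.02
position: [0.4303, -0.2567, 0.1097]
tool_rot: [3.138, -0.146, 0.0]
ft_force: [-0.7, 0.7, 0.3]
grip_width: 0.521
grip_force: 0.0
```

```bash
python3 -m crank '[[0.5,0.02,0.055,0,0],[0.4,0.02,0.055,0,0],[0,0.02,0.055,0,0],[0,0.02,0.055,0,0],[0,0.02,0.055,0,0]]' 25;python3 -m crank '[[0,0,0,0,0],[0,0,0,0,0],[0,0,0,0,0]]' 25
```

```text
time: 2.65
position: [0.4346, -0.2419, 0.1094]
tool_rot: [-3.132, 0.145, 0.002]
ft_force: [-1.5, 5.0, 4.9]
grip_width: 0.159
grip_force: 25.0
time: 3.02
position: [0.4346, -0.242, 0.1094]
tool_rot: [-3.133, 0.145, 0.002]
ft_force: [-0.6, 8.3, 2.7]
grip_width: 0.159
grip_force: 25.0
```

```bash
python3 -m crank '[[0,0.003,0.03,0.053,0],[0,0.007,0.066,0.1,0],[0,0.016,0.158,0.175,0],[0,0.027,0.268,0.22,0],[0,0.039,0.387,0.23,0]]';python3 -m crank '[[0,0.011,0.116,-0.025,0],[0,0.022,0.22,-0.084,0],[0,0.028,0.28,-0.142,0],[0,0.028,0.28,-0.142,0]]'
```

```text
time: 3.65
position: [0.4426, -0.1677, 0.156]
tool_rot: [3.137, -0.147, 0.002]
ft_force: [6.0, -1.8, -16.4]
grip_width: 0.16
grip_force: 25.0
time: 4.15
position: [0.4493, -0.1098, 0.1279]
tool_rot: [-3.137, 0.143, -0.005]
ft_force: [2.9, 5.5, 2.1]
grip_width: 0.159
grip_force: 25.0
```

```bash
python3 -m crank '[[0.8,0,0,0,0],[0.8,0,0,0,0],[0.8,0,0,0,0],[0.8,0,0,0.3,0],[0.8,0,0,0.6,0]]';python3 -c "
from h import *
s=get_state();print(s['joint_positions'].round(2) if hasattr(s['joint_positions'],'round') else s['joint_positions'],s['position'],s['tool_rot'])"
```

```text
time: 4.78
position: [0.4466, -0.1128, 0.248]
tool_rot: [3.138, -0.148, -0.004]
ft_force: [1.1, 0.1, 0.2]
grip_width: 0.639
grip_force: 0.0
[ 0.61 -0.08 -0.39  1.84 -0.03  1.38 -1.44] [ 0.44658092 -0.11278893  0.24804235] [ 3.13794402 -0.1478288  -0.00354104]
```

```bash
python3 -m crank '[[0.8,0.08,-0.13,0.1,0.029],[0.8,0.16,-0.26,0.1,0.058],[0.8,0.24,-0.39,0.1,0.087],[0.8,0.34,-0.52,0.1,0.116],[0.8,0.42,-0.65,0.1,0.145]]';python3 -m crank '[[0.8,0.1,-0.15,0,0.029],[0.8,0.2,-0.3,0,0.058],[0.8,0.3,-0.45,0,0.087],[0.8,0.42,-0.63,0,0.114],[0.8,0.42,-0.63,0,0.114]]'
python3 - <<'E'
from h import *
import cv2
from scipy.spatial.transform import Rotation as R
s=get_state();print(s["time"],s["position"],R.from_rotvec(s["tool_rot"]).as_matrix()[:,1],s["joint_positions"])
np.save("w2.npy",get_calibration("wrist"),allow_pickle=True)
a=get_image("wrist");b=get_image("side")
cv2.imwrite("pics/w2.png",a[:,:,::-1]);cv2.imwrite("pics/s2.png",b[:,:,::-1])
E
```

```text
time: 5.4
position: [0.5317, -0.2438, 0.2668]
tool_rot: [2.879, 1.257, -0.002]
ft_force: [0.2, 0.2, 0.1]
grip_width: 0.798
grip_force: 0.0
time: 6.02
position: [0.6146, -0.3725, 0.264]
tool_rot: [-2.265, -2.173, 0.004]
ft_force: [-0.1, -0.0, -0.2]
grip_width: 0.798
grip_force: 0.0
6.025 [ 0.61461852 -0.37245323  0.26397631] [ 0.99914878 -0.04107247 -0.00384373] [ 0.73670181  0.48446155 -0.35411199  1.1697441   0.16373551  1.5176895
  0.37007454]
```

View pics/w2.png

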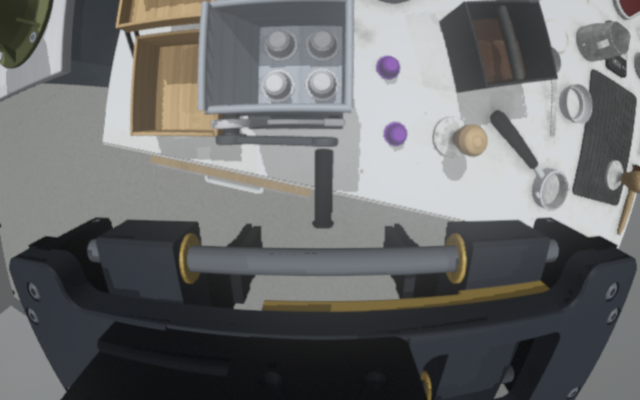

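View pics/s2.png

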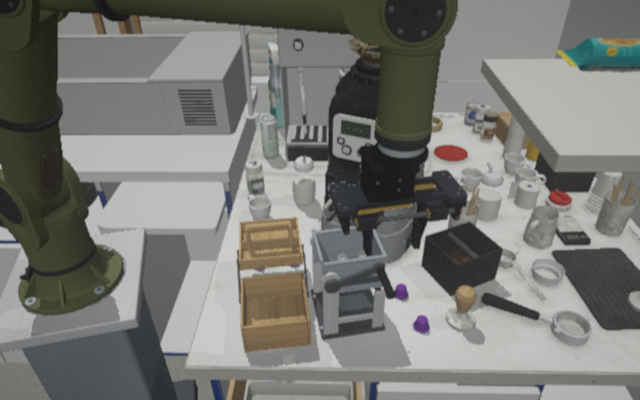

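The side view shows the tray open and at rest beside the caddy, around (270,243), with the compartment clear. The wrist view shows the black grip sleeve from (323,150) to (322,225).

Run:
```python
from h import *
c=np.load("w2.npy",allow_pickle=True).item()
for u,v,z in [(323,152,.185),(322.5,224,.185),(202,110,.182),(350,108,.182)]: print(u,v,ray("wrist",u,v,z,c).round(4))
```

```text
323 152 [ 0.6167 -0.3311  0.185 ]
322.5 224 [ 0.614  -0.3901  0.185 ]
202 110 [ 0.5191 -0.2907  0.182 ]
350 108 [ 0.639  -0.2973  0.182 ]
```

```bash
python3 -m crank '[[0.8,0.004,0.02,-0.25,0],[0.8,0.004,0.02,-0.5,0],[0.6,0.004,0.02,-0.51,0],[0.3,0.004,0.02,-0.51,0],[0,0.004,0.02,-0.51,0]]' 30;python3 -m crank '[[0,0,0,0,0],[0,0,0,0,0],[0,0,0,0,0],[0,0,0,0,0]]' 30
```

```text
time: 6.75
position: [0.618, -0.3647, 0.1687]
tool_rot: [2.258, 2.177, 0.002]
ft_force: [-0.1, -0.4, 0.1]
grip_width: 0.542
grip_force: 0.0
time: 7.25
position: [0.6151, -0.3643, 0.165]
tool_rot: [-2.261, -2.178, 0.003]
ft_force: [-3.8, 1.8, 2.6]
grip_width: 0.159
grip_force: 30.0
```

```bash
python3 -m crank '[[0,-0.039,0.0014,0.081,0],[0,-0.0935,0.0035,0.1525,0],[0,-0.161,0.006,0.212,0],[0,-0.2385,0.009,0.2565,0],[0,-0.324,0.012,0.285,0]]';python3 -m crank '[[0,-0.089,0.003,0.011,0],[0,-0.134,0.005,0.0095,0],[0,-0.179,0.0066,0.004,0],[0,-0.2225,0.008,-0.0065,0],[0,-0.265,0.01,-0.021,0]]'
```

```text
time: 7.88
position: [0.5507, -0.3607, 0.2222]
tool_rot: [-2.26, -2.18, -0.002]
ft_force: [-0.7, 2.5, -10.4]
grip_width: 0.163
grip_force: 30.0
time: 8.5
position: [0.5, -0.3581, 0.2189]
tool_rot: [2.259, 2.182, 0.005]
ft_force: [2.4, 4.8, -3.0]
grip_width: 0.162
grip_force: 30.0
```

```bash
python3 -m crank '[[0,-0.061,0.002,-0.029,0],[0,-0.116,0.004,-0.068,0],[0,-0.166,0.006,-0.114,0],[0,-0.207,0.0075,-0.167,0],[0,-0.226,0.008,-0.195,0]]';python3 -m crank '[[0,0,0,0,0],[0,0,0,0,0],[0,0,0,0,0],[0,0,0,0,0],[0,0,0,0,0]]'
python3 - <<'E'
from h import *
import cv2
a=get_image("top");b=get_image("side")
o=np.zeros((480,800,3),np.uint8)
o[:,:390]=cv2.resize(a[140:300,340:470],(390,480),interpolation=2)
o[:,400:]=cv2.resize(b[190:370,220:370],(400,480),interpolation=2)
cv2.imwrite("pics/p3.png",o[:,:,::-1])
E
```

```text
time: 9.12
position: [0.4531, -0.3555, 0.1797]
tool_rot: [-2.258, -2.18, -0.002]
ft_force: [-1.9, 9.3, 0.3]
grip_width: 0.162
grip_force: 30.0
time: 9.75
position: [0.4532, -0.3555, 0.1798]
tool_rot: [-2.257, -2.18, -0.002]
ft_force: [-3.6, 8.1, 0.9]
grip_width: 0.162
grip_force: 30.0
```

View pics/p3.png

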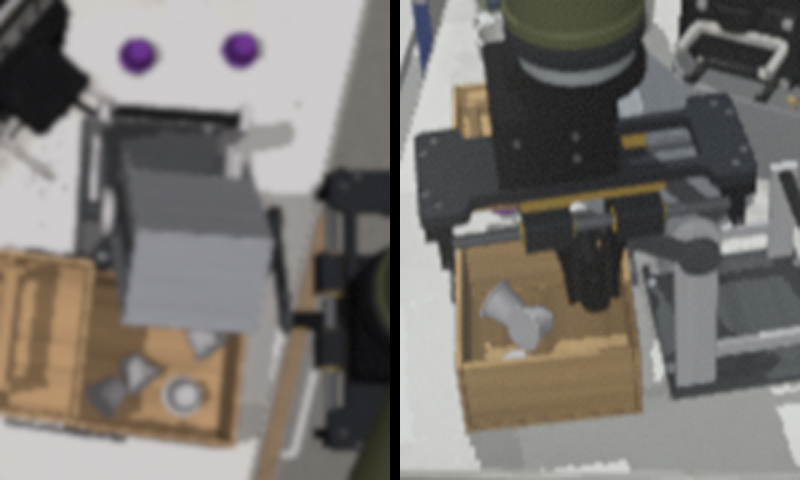

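Four separate capsules lie in the compartment in the top crop, at (105,393), (140,373), (183,395) and (205,340). I'll swing the pan back.

```bash
python3 -m crank '[[0,0.06,-0.002,0.082,0],[0,0.165,-0.006,0.166,0],[0,0.226,-0.008,0.1955,0],[0,0.312,-0.011,0.2205,0],[0,0.402,-0.015,0.2275,0]]';python3 -m crank '[[0,0.089,-0.003,-0.011,0],[0,0.1745,-0.006,-0.0395,0],[0,0.252,-0.009,-0.084,0],[0,0.3195,-0.012,-0.1435,0],[0,0.374,-0.014,-0.215,0]]';python3 -m crank '[[0,0.025,-0.001,-0.045,0],[0,0.039,-0.0015,-0.081,0],[0,0.039,-0.0015,-0.085,0],[0,0.039,-0.0015,-0.085,0]]'
```

```text
time: 10.48
position: [0.5345, -0.3599, 0.2244]
tool_rot: [-2.259, -2.181, -0.001]
ft_force: [-0.3, 4.5, -10.9]
grip_width: 0.16
grip_force: 30.0
time: 11.1
position: [0.6079, -0.3639, 0.1803]
tool_rot: [-2.26, -2.178, 0.003]
ft_force: [-5.9, 4.4, -5.0]
grip_width: 0.161
grip_force: 30.0
time: 11.6
position: [0.6151, -0.3643, 0.1651]
tool_rot: [-2.261, -2.178, 0.003]
ft_force: [-7.4, 5.1, -0.2]
grip_width: 0.16
grip_force: 30.0
```

```bash
python3 -m crank '[[0.8,0,0,0,0],[0.8,0,0,0,0],[0.8,0,0,0,0],[0.8,0,0,0.25,0],[0.8,0,0,0.51,0]]'; python3 -m crank '[[0.8,-0.08,0.13,0,-0.029],[0.8,-0.16,0.26,0,-0.058],[0.8,-0.24,0.39,0,-0.087],[0.8,-0.34,0.52,0,-0.116],[0.8,-0.42,0.65,0,-0.145]]';python3 -m crank '[[0.8,-0.1,0.15,0,-0.029],[0.8,-0.2,0.3,0,-0.058],[0.8,-0.3,0.45,0,-0.087],[0.8,-0.42,0.62,0,-0.114],[0.8,-0.42,0.62,0,-0.114]]'
python3 - <<'E'
from h import *
import cv2
from scipy.spatial.transform import Rotation as R
s=get_state();print(s["time"],s["position"],R.from_rotvec(s["tool_rot"]).as_matrix()[:,1])
a=get_image("top");b=get_image("side");w=get_image("wrist")
o=np.zeros((600,800,3),np.uint8)
o[:320,:260]=cv2.resize(a[140:300,340:470],(260,320),interpolation=2)
o[:,400:]=cv2.resize(b[190:370,240:360],(400,600),interpolation=2)
o[350:,:400]=cv2.resize(w,(400,250))
cv2.imwrite("pics/p4.png",o[:,:,::-1])
E
```

```text
time: 12.22
position: [0.6164, -0.365, 0.2675]
tool_rot: [2.262, 2.18, -0.001]
ft_force: [0.9, -0.1, 0.8]
grip_width: 0.645
grip_force: 0.0
time: 12.85
position: [0.5323, -0.2342, 0.2673]
tool_rot: [2.991, 0.953, 0.002]
ft_force: [0.3, -0.9, 0.9]
grip_width: 0.799
grip_force: 0.0
time: 13.48
position: [0.4484, -0.1083, 0.2678]
tool_rot: [3.137, -0.141, 0.004]
ft_force: [0.4, -0.4, -0.1]
grip_width: 0.801
grip_force: 0.0
13.475 [ 0.44835227 -0.10826023  0.26776268] [-0.08964675 -0.99597208  0.00175424]
```

View pics/p4.png

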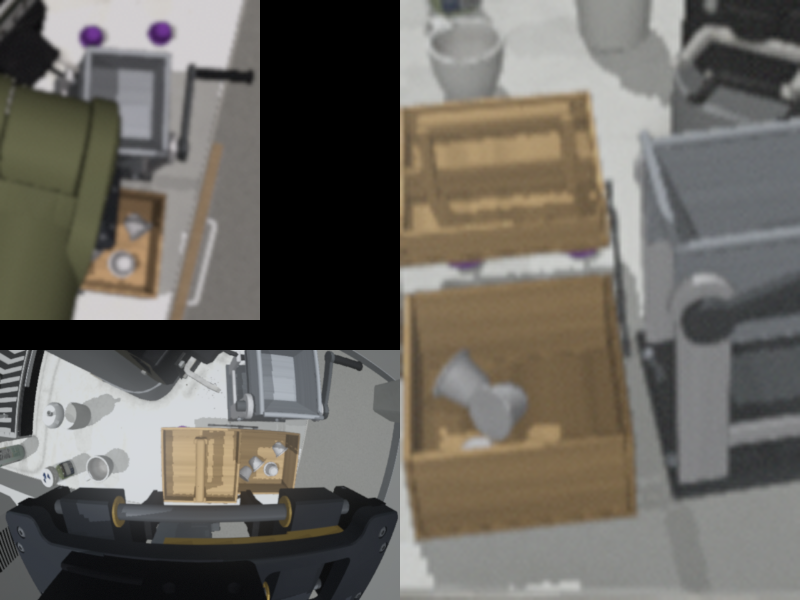

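The pan is empty and level, the capsules lie low in the compartment, and the tray is still open. I'll take the tray handle again.

```bash
python3 -m crank '[[0.8,0,-0.01,-0.25,0],[0.8,0,-0.01,-0.5,0],[0.8,0,-0.01,-0.7,0],[0.5,0,-0.01,-0.7,0],[0.2,0,-0.01,-0.7,0]]' 25;python3 -m crank '[[0,0,0,0,0],[0,0,0,0,0],[0,0,0,0,0],[0,0,0,0,0],[0,0,0,0,0]]' 25
```

```text
time: 14.25
position: [0.4499, -0.1131, 0.1279]
tool_rot: [3.138, -0.147, 0.003]
ft_force: [0.4, 0.1, 0.4]
grip_width: 0.649
grip_force: 0.0
time: 14.88
position: [0.449, -0.1091, 0.1269]
tool_rot: [-3.134, 0.144, -0.0]
ft_force: [-0.8, 7.6, 3.2]
grip_width: 0.156
grip_force: 24.9
```

```bash
python3 -m crank '[[0,-0.006,-0.06,0.0575,0],[0,-0.016,-0.163,0.1165,0],[0,-0.028,-0.279,0.142,0],[0,-0.034,-0.338,0.139,0],[0,-0.04,-0.398,0.132,0]]';python3 -m crank '[[0,-0.0055,-0.055,-0.02,0],[0,-0.011,-0.11,-0.045,0],[0,-0.016,-0.157,-0.08,0],[0,-0.02,-0.202,-0.12,0],[0,-0.0235,-0.238,-0.167,0]]';python3 -m crank '[[0,-0.002,-0.015,-0.026,0],[0,-0.003,-0.03,-0.053,0],[0,-0.003,-0.03,-0.06,0],[0,-0.003,-0.03,-0.06,0]]'
```

```text
time: 15.5
position: [0.4396, -0.1922, 0.1523]
tool_rot: [-3.138, 0.147, 0.003]
ft_force: [-1.8, 1.4, -3.8]
grip_width: 0.157
grip_force: 24.9
time: 16.12
position: [0.4345, -0.2377, 0.1173]
tool_rot: [-3.134, 0.145, 0.006]
ft_force: [-4.3, 5.8, -6.6]
grip_width: 0.161
grip_force: 24.9
time: 16.62
position: [0.4343, -0.242, 0.1088]
tool_rot: [-3.133, 0.143, 0.006]
ft_force: [-11.3, 11.8, 16.1]
grip_width: 0.156
grip_force: 24.9
```

Back to the closed position (-0.242, 0.109). I'll release, rise and check.

```bash
python3 -m crank '[[0.8,0,0,0.03,0],[0.8,0,0,0.03,0],[0.8,0,0,0.03,0],[0.8,0,0,0.3,0],[0.8,0,0,0.6,0]]';python3 -m crank '[[0.8,-0.1,0.2,0.1,0],[0.8,-0.1,0.4,0.1,0],[0.8,-0.1,0.6,0.1,0],[0.8,-0.1,0.7,0.1,0]]';python3 -m crank '[[0.8,0,0,0,0],[0.8,0,0,0,0],[0.8,0,0,0,0],[0.8,0,0,0,0]]'
python3 - <<'E'
from h import *
import cv2
a=get_image("top");b=get_image("side")
o=np.zeros((600,800,3),np.uint8)
o[:,:400]=cv2.resize(a[140:320,350:470],(400,600),interpolation=2)
o[:300,405:]=cv2.resize(b[160:360,220:483],(395,300),interpolation=2)
cv2.imwrite("pics/p5.png",o[:,:,::-1])
E
```

```text
time: 17.25
position: [0.4349, -0.2458, 0.228]
tool_rot: [-3.138, 0.147, 0.002]
ft_force: [1.2, -1.3, -0.3]
grip_width: 0.638
grip_force: 0.0
time: 17.75
position: [0.4157, -0.1041, 0.2478]
tool_rot: [3.137, -0.143, 0.003]
ft_force: [-0.8, -0.3, -0.1]
grip_width: 0.798
grip_force: 0.0
time: 18.25
position: [0.4151, -0.1064, 0.2473]
tool_rot: [-3.138, 0.149, 0.0]
ft_force: [-1.1, 0.1, 0.2]
grip_width: 0.803
grip_force: 0.0
```

View pics/p5.png

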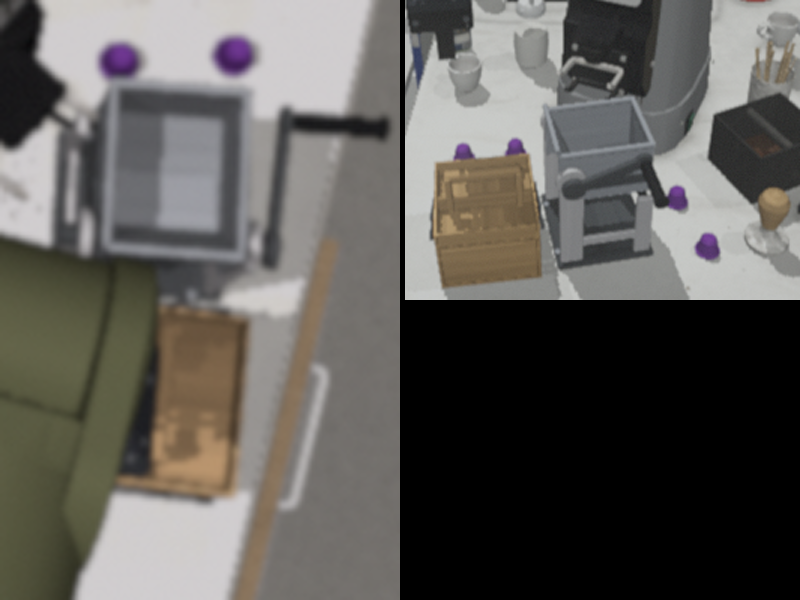

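The tray is flat on the caddy, the pan is level and empty, and the robot is clear of everything.

```bash
python3 -c "
from bench import *
print(close_job())"
```

```text
the job is handed in; nothing more can be done
None
```

The job is handed in at about 18 s of the allowed 69 s: the capsules were poured into the caddy, the pan is back level and empty, the tray is closed and the bystanders were not touched. The judge returned no verdict.

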